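Reseal the canisters and rank them by freshness on the pantry riser

ROBOT

A 7-joint arm with a two-finger parallel gripper is mounted at the origin on the work surface. World frame = base frame: x ahead of the robot, y to its left, z up, the work surface at z = 0. Lengths are in m, angles in rad, forces in N, time in s.
With the tool pointing down it reaches from about 0.4 to 0.75 m from the base axis. Payload 19.5 kg.
Tool frame: the origin (TCP) lies between the finger pads; the fingertips stand 22 mm ahead of it and the grasp point (between the pads) lies 3 mm ahead of it; z points along the fingers, y is the direction in which the jaws open and shut (so a half turn about z gives the same grasp; the last joint's range is limited). The gripper opens to 85 mm and grips with 20 to 120 N. Pads are 22 mm wide; open, the fingers measure 114 mm over their backs; the gripper's body (76 mm by 85 mm) begins 54 mm behind the grasp point. The pads swing forward as they close: fully open they stand 13 mm farther back than shut.
Start: joints at [-0.042, 0.707, -0.028, 1.485, 0.022, 0.951, -0.075], TCP at [0.575, 0, 0.253] pointing down, gripper open.
Joint ranges: [-2.71, 2.71], [-0.32, 2.16], [-1.57, 1.52], [0, 2.45], [-1.46, 4.6], [0, 2.02], [-2.83, 2.83]. Speed limits (rad/s): [1.89, 1.89, 2.57, 2.57, 3.01, 3.01, 3.01].

INTERFACE

Orientations are given as a unit quaternion [w, x, y, z].
In Python, from cell import manip gives the robot as it stands.
- The arm moves only by the tool move_arm, never from a script. Its argument "increments" is a list of rows, each a list of 5 numbers: the closure, from 0 (fully open) to 1 (shut), then the shift along the tool's x, y, z in units of 50 mm (1.0 is 50 mm), then the turn about the tool's z in degrees. In form: [[hand, dx, dy, dz, twist], ...]. A call has 1 to 5 rows; each row is the pose to reach, as a shift and turn from the pose commanded when the call began, along the tool's axes at that moment; what a row does not reach only later rows make up. A row lasts 1/8 s, in which the tool goes at most 62.5 mm and 10.7 degrees, less where a joint would pass 70% of its speed; a pose out of reach is approached as far as the arm can. A call with a gripper value outside its range is refused whole. The fingers move at their own pace and stop on an object; "grip_force" is the grip in N (left out, the last holds). Time passes only in rows, so rows that repeat a pose let the fingers close. It gives the time, the measured TCP pose, the force and the opening at its end, in the units of the state.
- manip.read_state(): the state, without advancing time (a new reading comes with each control period).
- manip.get_image(name): name is "scene" or "side" or "wrist"; returns (picture, depth): 384x512x3 uint8, red, green, blue; 384x512 float32, m along the optical axis (not along the pixel's ray), 0 where there is no reading.
- manip.calibration(name): a dict with "fov_y" (degrees; the focal length in pixels is half the picture's height over the tangent of half this angle, whatever the lens; pixels are square), "cx", "cy" (the principal point, pixels), "R" (3x3) and "t" (3): a world point X has camera coordinates R X + t. Camera axes: x right, y down, z forward; pixel columns grow to the right and rows downward; lengths in m; the calibration is good to about 2 mm. The wrist camera is an equidistant fisheye: a pixel r from the principal point sees the ray r / f radians off the axis. A picture is of the moment at which its call begins: read the wrist's pose just before it. calibration takes no time and is no camera call; for the wrist camera it gives the pose at the moment of the call.
- manip.close_job(): hands the job in, once; it reports no verdict.
The state is a dict: "clock": time; "joint_pos": joint angles; "qd": joint speeds; "tau": joint torques, N m; "tcp_pos": TCP position; "orientation": TCP orientation; "force": force on the tool from outside, world axes, zero at the start; "moment": the same for the moment, N m; "width": finger opening in m.
Only numpy, scipy, OpenCV 4.12 (cv2) and the standard library are available. Lean on these libraries where they do the work, as an engineer would, in place of code of your own. Each camera call takes 0.05 s, during which the arm holds its last target.

TASK

The canisters on the counter have been left with their lids standing proud: press each lid down until it is fully home, always before lifting that canister. Then stand the canisters whose pointer is in the red half of the lid (use first) upright in a row on the front (low) step of the riser and those whose pointer is in the green half in a row on the back (high) step, each row side by side, centred on the step's dark inlaid line and whole on the step; one whose pointer lies on the border of the halves may go in either row. Leave the bowl, stopper and tong where they are, and if a canister gets knocked out of place put it right.

Things in the scene. Friction and masses are not known exactly. Their poses are not given: they have to be found in the camera images.
- canister_1: White ceramic canister with a blue band at its foot, standing upright: 58 mm across, body 72 mm tall, about 0.4 kg with its lid. Its origin is the centre of its underside, z up. All canisters look alike; it may be absent (None).
- cap_1 (a joint): How far the lid of canister_1 stands proud, in m: 0 is fully seated, starts 3 to 13 mm up, showing an orange silicone seal. Flat white disc lid, 54 mm across and 10 mm thick (its top is 82 mm above the canister's foot when seated); it slides straight up and down (14 mm at most), stays where it is left, and goes down when pushed with more than about 5 N; it does not come off.
- dial_1 (a joint): Black pointer in canister_1's lid top, on a disc half red, half green; in rad. 0 lies on the border of the halves, along the canister's own +x; positive turns towards its +y, into the red half (use first), negative towards -y, into the green half (fresh). Starts between -2.2 and 2.2. It lies flush under a clear cover; pressing the lid does not turn it.
- canister_2: White ceramic canister with a blue band at its foot, standing upright: 58 mm across, body 72 mm tall, about 0.4 kg with its lid. Its origin is the centre of its underside, z up. All canisters look alike; it may be absent (None).
- cap_2 (a joint): How far the lid of canister_2 stands proud, in m: 0 is fully seated, starts 3 to 13 mm up, showing an orange silicone seal. Flat white disc lid, 54 mm across and 10 mm thick (its top is 82 mm above the canister's foot when seated); it slides straight up and down (14 mm at most), stays where it is left, and goes down when pushed with more than about 5 N; it does not come off.
- dial_2 (a joint): Black pointer in canister_2's lid top, on a disc half red, half green; in rad. 0 lies on the border of the halves, along the canister's own +x; positive turns towards its +y, into the red half (use first), negative towards -y, into the green half (fresh). Starts between -2.2 and 2.2. It lies flush under a clear cover; pressing the lid does not turn it.
- canister_3: White ceramic canister with a blue band at its foot, standing upright: 58 mm across, body 72 mm tall, about 0.4 kg with its lid. Its origin is the centre of its underside, z up. All canisters look alike; it may be absent (None).
- cap_3 (a joint): How far the lid of canister_3 stands proud, in m: 0 is fully seated, starts 3 to 13 mm up, showing an orange silicone seal. Flat white disc lid, 54 mm across and 10 mm thick (its top is 82 mm above the canister's foot when seated); it slides straight up and down (14 mm at most), stays where it is left, and goes down when pushed with more than about 5 N; it does not come off.
- dial_3 (a joint): Black pointer in canister_3's lid top, on a disc half red, half green; in rad. 0 lies on the border of the halves, along the canister's own +x; positive turns towards its +y, into the red half (use first), negative towards -y, into the green half (fresh). Starts between -2.2 and 2.2. It lies flush under a clear cover; pressing the lid does not turn it.
- canister_4: White ceramic canister with a blue band at its foot, standing upright: 58 mm across, body 72 mm tall, about 0.4 kg with its lid. Its origin is the centre of its underside, z up. All canisters look alike; it may be absent (None).
- cap_4 (a joint): How far the lid of canister_4 stands proud, in m: 0 is fully seated, starts 3 to 13 mm up, showing an orange silicone seal. Flat white disc lid, 54 mm across and 10 mm thick (its top is 82 mm above the canister's foot when seated); it slides straight up and down (14 mm at most), stays where it is left, and goes down when pushed with more than about 5 N; it does not come off.
- dial_4 (a joint): Black pointer in canister_4's lid top, on a disc half red, half green; in rad. 0 lies on the border of the halves, along the canister's own +x; positive turns towards its +y, into the red half (use first), negative towards -y, into the green half (fresh). Starts between -2.2 and 2.2. It lies flush under a clear cover; pressing the lid does not turn it.
- canister_5: White ceramic canister with a blue band at its foot, standing upright: 58 mm across, body 72 mm tall, about 0.4 kg with its lid. Its origin is the centre of its underside, z up. All canisters look alike; it may be absent (None).
- cap_5 (a joint): How far the lid of canister_5 stands proud, in m: 0 is fully seated, starts 3 to 13 mm up, showing an orange silicone seal. Flat white disc lid, 54 mm across and 10 mm thick (its top is 82 mm above the canister's foot when seated); it slides straight up and down (14 mm at most), stays where it is left, and goes down when pushed with more than about 5 N; it does not come off.
- dial_5 (a joint): Black pointer in canister_5's lid top, on a disc half red, half green; in rad. 0 lies on the border of the halves, along the canister's own +x; positive turns towards its +y, into the red half (use first), negative towards -y, into the green half (fresh). Starts between -2.2 and 2.2. It lies flush under a clear cover; pressing the lid does not turn it.
- riser: Fixed brown two-step wooden riser, 240 mm deep (its x) by 340 mm wide (its y). The front step (low, on the robot's side, -x) is 120 mm deep with its top 20 mm above the counter; the back step (+x) is 120 mm deep with its top 55 mm above the counter. Origin: centre of its underside. A dark line is inlaid along the middle of each step.
- front_row (a point): Middle of the front (low) step's top, on its dark inlaid line; the line runs along y, z is up.
- back_row (a point): Middle of the back (high) step's top, on its dark inlaid line; the line runs along y, z is up.
- bowl: Beech bowl, 120 mm across, 50 mm tall, a bystander. Origin at the centre of its underside.
- stopper: Green glass carafe stopper, 52 mm across, 78 mm tall, standing on its wide end, a bystander. Origin at the centre of its underside.
- tong: Steel tong lying flat, about 250 mm long (its x), 65 mm wide, 15 mm thick, a bystander. Origin near its middle, on the counter.

How it is judged:
At the end, for the whole second after the job is handed in: Red-pointer canisters on the front step, green-pointer ones on the back step (within 0.25 rad of the border, either): at rest, upright (0.08 rad), centre within 18 mm of the inlaid line and 141 mm of its middle, underside within 8 mm of the step's top, every lid under 2.5 mm proud (((value of joint dial_1 above -0.25 rad and x of canister_1 in the frame of front_row between -0.018 and 0.018 m and y of canister_1 in the frame of front_row between -0.141 and 0.141 m and z of canister_1 in the frame of front_row between -0.008 and 0.008 m) or (value of joint dial_1 below 0.25 rad and x of canister_1 in the frame of back_row between -0.018 and 0.018 m and y of canister_1 in the frame of back_row between -0.141 and 0.141 m and z of canister_1 in the frame of back_row between -0.008 and 0.008 m)) and angle between each of canister_1, canister_2, canister_3, canister_4, canister_5's own z axis and vertical below 0.08 rad and linear speed of each of canister_1, canister_2, canister_3, canister_4, canister_5 below 0.02 m/s and value of joint each of cap_1, cap_2, cap_3, cap_4, cap_5 below 0.0025 m and ((value of joint dial_2 above -0.25 rad and x of canister_2 in the frame of front_row between -0.018 and 0.018 m and y of canister_2 in the frame of front_row between -0.141 and 0.141 m and z of canister_2 in the frame of front_row between -0.008 and 0.008 m) or (value of joint dial_2 below 0.25 rad and x of canister_2 in the frame of back_row between -0.018 and 0.018 m and y of canister_2 in the frame of back_row between -0.141 and 0.141 m and z of canister_2 in the frame of back_row between -0.008 and 0.008 m)) and ((value of joint dial_3 above -0.25 rad and x of canister_3 in the frame of front_row between -0.018 and 0.018 m and y of canister_3 in the frame of front_row between -0.141 and 0.141 m and z of canister_3 in the frame of front_row between -0.008 and 0.008 m) or (value of joint dial_3 below 0.25 rad and x of canister_3 in the frame of back_row between -0.018 and 0.018 m and y of canister_3 in the frame of back_row between -0.141 and 0.141 m and z of canister_3 in the frame of back_row between -0.008 and 0.008 m)) and ((value of joint dial_4 above -0.25 rad and x of canister_4 in the frame of front_row between -0.018 and 0.018 m and y of canister_4 in the frame of front_row between -0.141 and 0.141 m and z of canister_4 in the frame of front_row between -0.008 and 0.008 m) or (value of joint dial_4 below 0.25 rad and x of canister_4 in the frame of back_row between -0.018 and 0.018 m and y of canister_4 in the frame of back_row between -0.141 and 0.141 m and z of canister_4 in the frame of back_row between -0.008 and 0.008 m)) and ((value of joint dial_5 above -0.25 rad and x of canister_5 in the frame of front_row between -0.018 and 0.018 m and y of canister_5 in the frame of front_row between -0.141 and 0.141 m and z of canister_5 in the frame of front_row between -0.008 and 0.008 m) or (value of joint dial_5 below 0.25 rad and x of canister_5 in the frame of back_row between -0.018 and 0.018 m and y of canister_5 in the frame of back_row between -0.141 and 0.141 m and z of canister_5 in the frame of back_row between -0.008 and 0.008 m))); the robot touches nothing.
It fails at once if a canister lifted off the counter with its lid still proud ((height (world z) of canister_1 above 0.012 m and value of joint cap_1 above 0.004 m) or (height (world z) of canister_2 above 0.012 m and value of joint cap_2 above 0.004 m) or (height (world z) of canister_3 above 0.012 m and value of joint cap_3 above 0.004 m) or (height (world z) of canister_4 above 0.012 m and value of joint cap_4 above 0.004 m) or (height (world z) of canister_5 above 0.012 m and value of joint cap_5 above 0.004 m)).
It fails at once if bowl, stopper or tong shoved aside (distance of any of bowl, stopper, tong from where it was at the start of the episode above 0.03 m).
Of canister_1, canister_2, canister_3, canister_4, canister_5 only 4 to 5 are there at a start; the rules pass over those that are not, and their reading is None.
At some moment in a run one of canister_1, canister_2, canister_3, canister_4, canister_5 may be knocked a few centimetres aside while the robot is not near it.
It also fails if it takes over 210 s, if anything falls off the work surface, if the arm or the gripper's body presses on something with over 40 N, if the wrist force passes 120 N, or if a joint passes its speed limit or range.

## Working session

There is one attempt and no reset: what is moved stays moved. The work goes in short steps, Python scripts to look and compute and a tool call to move; the robot and the scene stay as the last step left them, time stands still between calls to the robot, and variables do not carry over. Pictures are saved under pics/ and viewed, and the job is handed in when it is done.

Besides the shell and the picture viewer there is one more tool, called after "Emit:" as name([rows], argument=value, ...), one row to a line, values as JSON. move_arm: Moves the arm, as the interface text tells. Its arguments: {"type":"object","properties":{"increments":{"type":"array"},"grip_force":{"type":"number"}},"required":["increments"]}

```bash
ls; mkdir -p pics
cat > h.py <<'E'
import numpy as np, cv2
from cell import manip
def snap(n,fn):
    c=manip.calibration(n); im,d=manip.get_image(n)
    cv2.imwrite('pics/'+fn+'.png',cv2.cvtColor(im,cv2.COLOR_RGB2BGR)); np.savez('pics/'+fn+'.npz',im=im,d=d,R=c['R'],t=c['t'],fov=c['fov_y'],cx=c['cx'],cy=c['cy'])
    return im,d,c
E
python3 - <<'E'
from h import *
print(manip.read_state())
for n in ['scene','side','wrist']:
    im,d,c=snap(n,n+'0'); print(n,c, d.min(),d.max())
E
```

```text
pics
{'clock': 0.0, 'joint_pos': array([-0.04172502,  0.70709728, -0.02762409,  1.48500985,  0.02197706,
        0.95090266, -0.07552382]), 'qd': array([ 0.00085975,  0.0008664 ,  0.00046626,  0.00243405, -0.00195506,
        0.00071962,  0.00063611]), 'tau': array([-3.35119905e-03, -8.83210659e+01,  1.23306759e+00, -2.36173260e+01,
        1.66974653e-02,  6.38553465e-03, -2.14882397e-05]), 'tcp_pos': array([5.74752493e-01, 2.23861349e-05, 2.52828112e-01]), 'orientation': array([-3.89704886e-04,  7.07108946e-01,  7.07104396e-01, -3.99176499e-04]), 'force': array([-0.71417253,  0.45349878,  0.72111677]), 'moment': array([0.05280238, 0.05663703, 0.04177153]), 'width': 0.08525243345597631}
scene {'fov_y': 46.3115988192271, 'cx': 259.795654583904, 'cy': 187.49706599038933, 'R': array([[-0.79683271,  0.60419718,  0.00184114],
       [ 0.46686204,  0.61763976, -0.63289885],
       [-0.38353286, -0.50345495, -0.7742323 ]]), 't': array([ 0.4219693 , -0.26481462,  1.61244758])} 0.0 3.5882611
side {'fov_y': 56.30774001075922, 'cx': 258.0311576620334, 'cy': 186.66362973776955, 'R': array([[-0.9140429 , -0.40524202,  0.01744958],
       [-0.2214344 ,  0.46248799, -0.85852878],
       [ 0.33984171, -0.78859607, -0.51246838]]), 't': array([0.5711947 , 0.15232095, 0.78694594])} 0.0 3.2821732
wrist {'fov_y': 65.70646984690485, 'cx': 254.4350759554787, 'cy': 191.19111063365824, 'R': array([[ 9.99999124e-01,  9.62851274e-04,  9.08681164e-04],
       [ 6.30012766e-04, -9.49741791e-01,  3.13033758e-01],
       [ 1.16441743e-03, -3.13032911e-01, -9.49741565e-01]]), 't': array([-0.57570442, -0.03981802,  0.37994573])} 0.0 1.5298452
```

View pics/scene0.png

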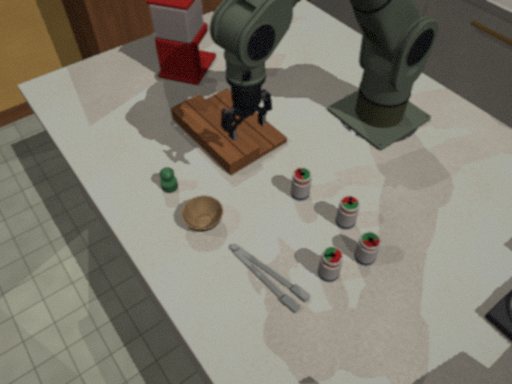

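View pics/side0.png

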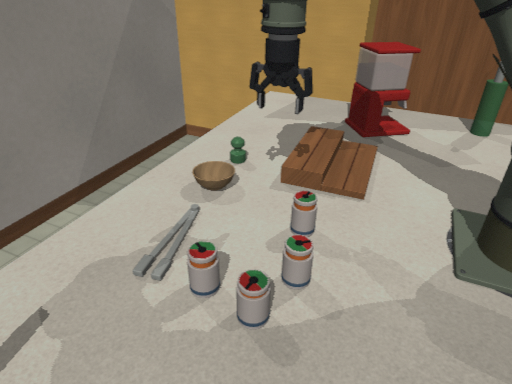

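View pics/wrist0.png

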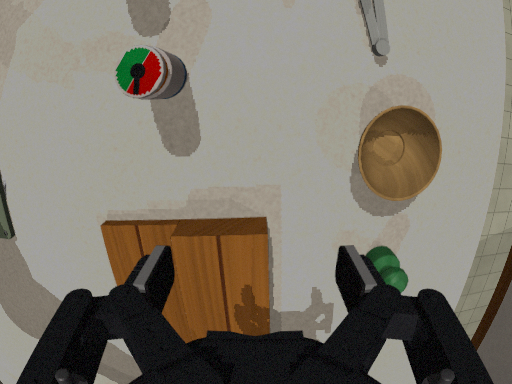

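Four canisters are visible: in the side view, tops at (305,197), (298,244), (203,250) and (254,281). The bowl, stopper and tong are on the +x side, and the riser is under the hand. Next I'll measure them.

```bash
cat >> h.py <<'E'
def load(fn): return dict(np.load('pics/'+fn+'.npz'))
def rays(q,uv,fish=False):
    uv=np.atleast_2d(np.asarray(uv,float)); f=192/np.tan(np.radians(float(q['fov'])/2))
    x=(uv-[float(q['cx']),float(q['cy'])])/f
    if fish:
        r=np.linalg.norm(x,axis=1,keepdims=True); d=np.hstack([x/np.maximum(r,1e-9)*np.sin(r),np.cos(r)])
    else: d=np.hstack([x,np.ones((len(x),1))])
    return -q['R'].T@q['t'], d@q['R']
def onplane(q,uv,z,fish=False):
    o,d=rays(q,uv,fish); return o+d*((z-o[2])/d[:,2])[:,None]
def pts(q,uv,fish=False):
    uv=np.atleast_2d(uv); o,d=rays(q,uv,fish)
    z=q['d'][uv[:,1].astype(int),uv[:,0].astype(int)]
    dc=d@q['R'].T
    return o+d*(z/dc[:,2])[:,None]
def tops(q,fish=False,amin=40):
    hsv=cv2.cvtColor(q['im'],cv2.COLOR_RGB2HSV); h,s,v=[hsv[...,i].astype(int) for i in range(3)]
    g=((h>40)&(h<90)&(s>120)&(v>50)); r=((h<5)|(h>175))&(s>190)&(v>80)
    m=((g|r)*255).astype(np.uint8); m=cv2.morphologyEx(m,cv2.MORPH_CLOSE,np.ones((3,3)))
    n,l,st,ce=cv2.connectedComponentsWithStats(m); out=[]
    for i in range(1,n):
        if st[i,4]<amin: continue
        k=l==i; ng=(k&g).sum(); nr=(k&r).sum()
        if min(ng,nr)<0.12*st[i,4]: continue
        out.append((i,l,ce[i],g&k,r&k,st[i]))
    return out
def uvs(mask):
    a=np.argwhere(mask); return a[:,::-1]
E
python3 - <<'E'
from h import *
for n in ['scene0','side0','wrist0']:
    q=load(n); f=n[0]=='w'
    for i,l,c,g,r,st in tops(q,f):
        P=pts(q,uvs(l==i),f); z=np.median(P[:,2]); C=onplane(q,cv2.minEnclosingCircle(uvs(l==i).astype(np.float32))[0],z,f)[0]
        print(n,c.round(1),st[4],'z',z.round(4),'ctr',onplane(q,c,z,f)[0].round(4),C.round(4),'Pmean',P.mean(0).round(4))
# side brown, tong, bowl
q=load('side0');v,u=np.mgrid[0:384,0:512];uv=np.c_[u.ravel(),v.ravel()];P=pts(q,uv).reshape(384,512,3);np.save('pics/P.npy',P)
hsv=cv2.cvtColor(q['im'],cv2.COLOR_RGB2HSV)
for a,b in [((290,175),'fr'),((340,160),'a'),((215,180),'bowl'),((238,150),'st')]: print(b,P[a[1],a[0]].round(3),hsv[a[1],a[0]])
im=cv2.cvtColor(q['im'],cv2.COLOR_RGB2BGR)
a=cv2.resize(im[190:330,170:330],None,fx=4.5,fy=4,interpolation=cv2.INTER_CUBIC);cv2.imwrite('pics/s0z.png',a)
a=cv2.resize(im[120:200,180:390],None,fx=3.7,fy=3.7,interpolation=cv2.INTER_CUBIC);cv2.imwrite('pics/s0r.png',a)
E
```

```text
scene0 [302.4 174.1] 55 z 0.0946 ctr [0.4609 0.1142 0.0946] [0.4604 0.1117 0.0946] Pmean [0.4609 0.1141 0.0945]
scene0 [349.8 203. ] 69 z 0.0929 ctr [0.4244 0.2726 0.0929] [0.4249 0.2721 0.0929] Pmean [0.4244 0.2726 0.0928]
scene0 [370.3 238.9] 94 z 0.0883 ctr [0.4616 0.3876 0.0883] [0.4636 0.3884 0.0883] Pmean [0.4616 0.3875 0.0883]
scene0 [331.9 254.7] 106 z 0.0939 ctr [0.577  0.3641 0.0939] [0.5772 0.3646 0.0939] Pmean [0.577  0.3641 0.094 ]
side0 [305.1 197. ] 89 z 0.094 ctr [0.46   0.1156 0.094 ] [0.4608 0.1135 0.094 ] Pmean [0.4583 0.1232 0.0988]
side0 [297.6 243.8] 185 z 0.0921 ctr [0.4243 0.2746 0.0921] [0.4231 0.2731 0.0921] Pmean [0.4237 0.2773 0.0944]
side0 [202.  249.9] 229 z 0.0933 ctr [0.5751 0.3654 0.0933] [0.5772 0.3638 0.0933] Pmean [0.5739 0.3671 0.0952]
side0 [254.  279.5] 293 z 0.0876 ctr [0.4624 0.387  0.0876] [0.4633 0.3887 0.0876] Pmean [0.4613 0.3894 0.0906]
wrist0 [138.2  69.8] 1297 z 0.0949 ctr [0.4636 0.1127 0.0949] [0.4636 0.1116 0.0949] Pmean [0.4635 0.1128 0.0953]
fr [ 0.561 -0.081  0.028] [ 13 137 106]
a [ 0.456 -0.259  0.019] [ 13 146 110]
bowl [0.72  0.069 0.05 ] [ 17 104 142]
st [ 0.759 -0.143  0.04 ] [65 92 89]
```

View pics/s0z.png

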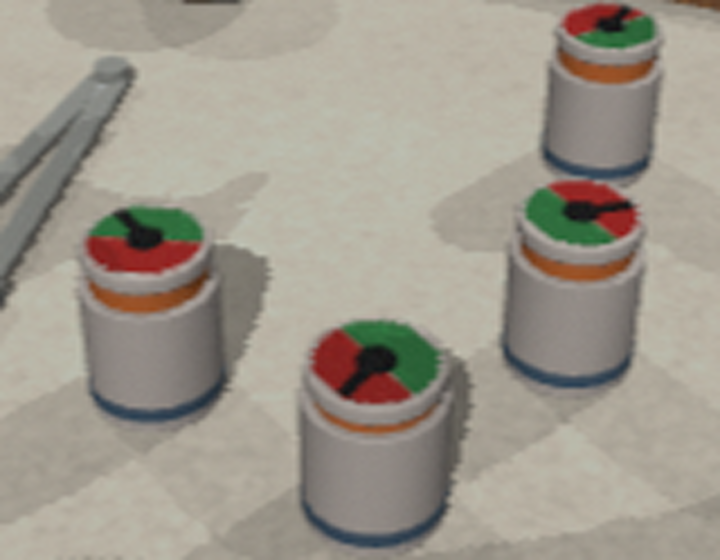

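View pics/s0r.png

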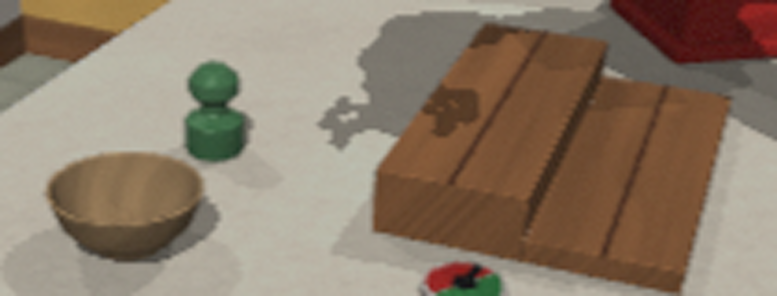

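Run:
```python
from h import *
for n,f in [('side0',0),('scene0',0)]:
    q=load(n); hsv=cv2.cvtColor(q['im'],cv2.COLOR_RGB2HSV); 
    v,u=np.mgrid[0:384,0:512];uv=np.c_[u.ravel(),v.ravel()];P=pts(q,uv).reshape(384,512,3)
    h,s,V=[hsv[...,i].astype(int) for i in range(3)]
    br=(h<20)&(s>115)&(P[...,0]>.2)&(P[...,0]<.8)&(P[...,1]<.15)&(P[...,1]>-.6)
    for zz in (.055,.02):
        k=br&(abs(P[...,2]-zz)<.007)
        k=cv2.morphologyEx(k.astype(np.uint8),cv2.MORPH_OPEN,np.ones((3,3)))>0
        Q=onplane(q,uvs(k),zz)[:,:2].astype(np.float32)
        r=cv2.minAreaRect(Q*1000); print(n,zz,k.sum(),[np.round(a,1) for a in r], np.median(P[k][:,2]).round(4))
        print(cv2.boxPoints(r).round(0).tolist())
# dark line in side
q=load('side0'); g=cv2.cvtColor(q['im'],cv2.COLOR_RGB2GRAY)
for zz,rows,c0,c1 in [(.055,range(134,168,3),0,0),(.02,range(146,188,3),0,0)]:
    out=[]
    for y in rows:
        # predicted approx u
        if zz==.055: uc=327-(y-130)*(327-303)/(169-130)
        else: uc=360-(y-144)*(360-343)/(188-144)
        xs=np.arange(int(uc)-7,int(uc)+8); bh=cv2.GaussianBlur(g[y,xs].astype(np.float32)[None],(3,1),0)[0]
        w=np.clip(np.median(bh)-4-bh,0,None); 
        if w.sum()<3: continue
        out.append(onplane(q,[[ (w*xs).sum()/w.sum(),y]],zz)[0])
    out=np.array(out); print(zz,out.round(4)[:,:2].tolist()); 
    vx,vy,x0,y0=cv2.fitLine(out[:,:2].astype(np.float32),cv2.DIST_HUBER,0,.001,.001).ravel(); print('dir',vx,vy,x0,y0)
```

```text
side0 0.055 1783 [array([ 520.8, -320.2]), array([514.2, 173.5]), np.float64(82.1)] 0.0541
[[400.0, -563.0], [571.0, -587.0], [642.0, -77.0], [470.0, -54.0]]
side0 0.02 2222 [array([ 467.2, -332.8]), array([533. , 237.7]), np.float64(89.3)] 0.0192
[[345.0, -598.0], [583.0, -601.0], [589.0, -68.0], [352.0, -65.0]]
scene0 0.055 2350 [array([ 538.6, -245. ]), array([123.9, 341.7]), np.float64(2.3)] 0.0547
[[470.0, -77.0], [484.0, -418.0], [607.0, -413.0], [594.0, -72.0]]
scene0 0.02 1269 [array([ 383.9, -309.9]), array([560.7, 192.4]), np.float64(71.1)] 0.02
[[202.0, -544.0], [384.0, -606.0], [566.0, -76.0], [384.0, -14.0]]
0.055 [[0.5401, -0.3571], [0.5378, -0.3293], [0.538, -0.3013], [0.5371, -0.2748], [0.5355, -0.2497], [0.5394, -0.2227], [0.5428, -0.1969], [0.5334, -0.178], [0.5326, -0.1558], [0.5312, -0.1346], [0.5312, -0.1134], [0.5307, -0.0931]]
dir 0.03484231 -0.9993928 0.5347641 -0.21872322
0.02 [[0.4221, -0.3913], [0.4224, -0.3641], [0.4208, -0.3387], [0.4195, -0.3141], [0.4185, -0.2901], [0.4174, -0.267], [0.417, -0.2443], [0.4156, -0.2228], [0.4148, -0.2017], [0.4136, -0.1815], [0.4133, -0.1615], [0.4123, -0.1423], [0.4115, -0.1237], [0.4104, -0.1057]]
dir 0.042493973 -0.99909675 0.41636777 -0.23920587
```

Pointers for A (.461,.112), B (.424,.273) and C (.463,.388) are in red, and D's (.577,.364) is in green. The riser is yawed about 2.3°. The front line's middle is about (.418,-.250) and the back line's about (.537,-.245). Starting with A.

Emit:
move_arm([
  [1,0.8,-0.8,0,0],
  [1,1.6,-1.6,0,0],
  [1,2.25,-2.26,0,0],
  [1,2.25,-2.26,1.2,0],
  [1,2.25,-2.26,2.3,0],
], grip_force=40)

```text
clock: 0.78
tcp_pos: [0.4619, 0.113, 0.1372]
orientation: [0.0, 0.707, 0.707, 0.001]
force: [1.8, 0.1, -0.3]
width: 0.0002
```

Emit:
move_arm([
  [1,0,0,0,0],
  [1,0,0,0.1,0],
  [1,0,0,0.2,0],
  [1,0,0,0.3,0],
  [1,0,0,0.4,0],
])

```text
clock: 1.4
tcp_pos: [0.4622, 0.1125, 0.1184]
orientation: [0.0, 0.707, 0.707, 0.0]
force: [0.6, -0.7, -0.6]
width: -0.0
```

Emit:
move_arm([
  [1,0,0,0.08,0],
  [1,0,0,0.16,0],
  [1,0,0,0.22,0],
  [1,0,0,0.26,0],
  [1,0,0,0.28,0],
])

```text
clock: 2.02
tcp_pos: [0.462, 0.1125, 0.1042]
orientation: [-0.0, 0.707, 0.707, 0.0]
force: [-0.1, -0.0, 3.9]
width: -0.0002
```

Emit:
move_arm([
  [1,0,0,0.02,0],
  [1,0,0,0.04,0],
  [1,0,0,0.06,0],
  [1,0,0,0.06,0],
])

```text
clock: 2.52
tcp_pos: [0.4623, 0.1126, 0.1034]
orientation: [0.001, 0.707, 0.707, 0.001]
force: [-10.3, -1.2, 66.1]
width: -0.0003
```

Emit:
move_arm([
  [1,0,0,-0.3,0],
  [0,0,0,-1.0,0],
  [0,0,0,-1.2,0],
  [0,0,0,-1.2,0],
  [0,0,0,-1.2,0],
])

```text
clock: 3.15
tcp_pos: [0.4616, 0.1124, 0.1604]
orientation: [-0.0, 0.707, 0.707, -0.001]
force: [0.1, -0.2, -0.3]
width: 0.072
```

```bash
cat > look.py <<'E'
import sys
from h import *
n,fn=sys.argv[1:3]; snap(n,fn); q=load(fn); f=n=='wrist'
print(manip.read_state()['tcp_pos'].round(4))
for i,l,c,g,r,st in tops(q,f):
    P=pts(q,uvs(l==i),f); z=np.median(P[:,2]); C=onplane(q,cv2.minEnclosingCircle(uvs(l==i).astype(np.float32))[0],z,f)[0]
    print(fn,c.round(1),st[4],'z',z.round(4),'ctr',onplane(q,c,z,f)[0].round(4)[:2],C.round(4)[:2])
E
python3 look.py wrist w1; python3 look.py side s1
```

```text
[0.4617 0.1124 0.1604]
w1 [254.8 210.3] 2410 z 0.0825 ctr [0.4627 0.1141] [0.4624 0.1119]
[0.4617 0.1125 0.1605]
s1 [304.3 201.8] 97 z 0.0813 ctr [0.4606 0.1162] [0.4606 0.1147]
s1 [297.7 243.6] 187 z 0.092 ctr [0.4245 0.2739] [0.4232 0.2729]
s1 [201.9 249.8] 225 z 0.0932 ctr [0.5755 0.3652] [0.5766 0.364 ]
s1 [254.  279.6] 296 z 0.0876 ctr [0.4623 0.3872] [0.4634 0.3887]
```

View pics/w1.png

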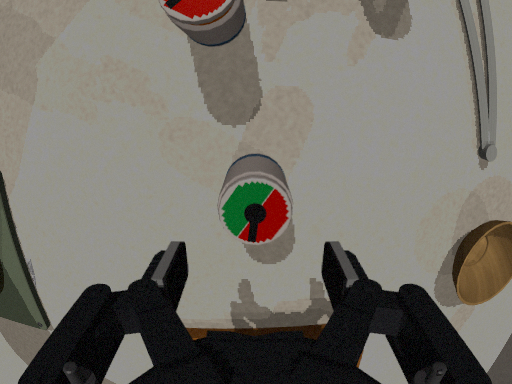

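A's lid is seated (lid top at z .0825) and the hand is centred on it, so I'll grasp it now.

Emit:
move_arm([
  [0,0,0,1.0,0],
  [0,0,0,1.8,0],
  [0,0,0,2.05,0],
  [0,0,0,2.05,0],
  [1,0,0,2.05,0],
], grip_force=50)

```text
clock: 3.88
tcp_pos: [0.4625, 0.1126, 0.0599]
orientation: [0.0, 0.707, 0.707, 0.001]
force: [-0.4, 0.6, 0.6]
width: 0.0698
```

Emit:
move_arm([
  [1,0,0,0,0],
  [1,0,0,0,0],
  [1,0,0,-0.2,0],
  [1,0,0,-1.2,0],
  [1,0,0,-2.4,0],
])

```text
clock: 4.5
tcp_pos: [0.4615, 0.1123, 0.1806]
orientation: [-0.0, 0.707, 0.707, -0.0]
force: [1.5, -0.1, -4.1]
width: 0.0566
```

Emit:
move_arm([
  [1,-0.8,0,-0.6,0],
  [1,-1.8,0,-0.8,0],
  [1,-2.8,0,-0.8,0],
  [1,-3.8,-0.2,-0.8,0],
  [1,-4.8,-0.4,-0.8,0],
])

```text
clock: 5.12
tcp_pos: [0.4413, -0.1291, 0.2196]
orientation: [0.0, 0.707, 0.707, 0.0]
force: [1.4, -0.3, -4.4]
width: 0.0566
```

Emit:
move_arm([
  [1,-1.0,-0.1,0,0],
  [1,-2.0,-0.2,0,0],
  [1,-3.0,-0.3,0,0],
  [1,-4.0,-0.4,0,0],
  [1,-4.15,-0.4,0,0],
])

```text
clock: 5.75
tcp_pos: [0.4203, -0.3382, 0.2193]
orientation: [0.0, 0.709, 0.705, -0.001]
force: [-0.2, 1.3, -4.4]
width: 0.0567
```

```bash
python3 look.py wrist w2;python3 -c "
from cell import manip
s=manip.read_state();print(s['tcp_pos'],s['joint_pos'].round(2))"
```

```text
[ 0.4209 -0.3372  0.2192]
w2 [254.6 294.6] 5675 z 0.2415 ctr [ 0.421 -0.334] [ 0.4208 -0.3356]
[ 0.42090766 -0.33715367  0.21923052] [ 0.69  0.7  -0.14  1.66  0.13  0.79  0.49]
```

View pics/w2.png

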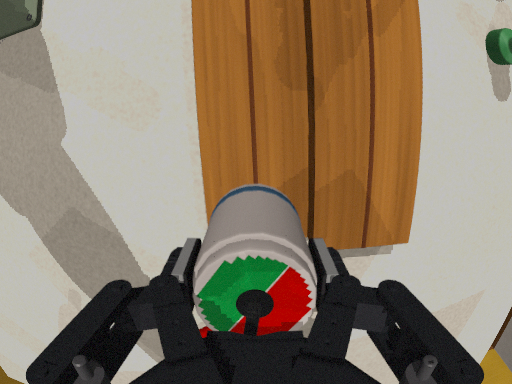

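Run:
```python
from h import *
q=load('w2'); g=cv2.GaussianBlur(cv2.cvtColor(q['im'],cv2.COLOR_RGB2GRAY),(5,5),0).astype(float)
for zz,a,b,rows in [(.02,250,254,range(10,176,15)),(.055,370,366,range(10,226,15))]:
    o=[]
    for y in rows:
        uc=a+(b-a)*(y-20)/(150 if zz<.03 else 180); xs=np.arange(int(uc)-8,int(uc)+9); r=g[y,xs]; w=np.clip(np.median(r)-5-r,0,None)
        if w.sum()>3: o.append(onplane(q,[[(w*xs).sum()/w.sum(),y]],zz,True)[0][:2])
    o=np.array(o); p=np.polyfit(o[:,1],o[:,0],1); print(zz,o[[0,-1]].round(4).tolist(),'slope',p[0].round(4),'x@-.25',np.polyval(p,-.25).round(4),'x@-.335',np.polyval(p,-.335).round(4),'x@-.165',np.polyval(p,-.165).round(4))
# end edges
print(onplane(q,[[405,243],[410,243]],.055,True).round(4))
```

```text
0.02 [[0.4142, -0.1609], [0.4219, -0.3433]] slope -0.0422 x@-.25 0.4179 x@-.335 0.4215 x@-.165 0.4143
0.055 [[0.5347, -0.1625], [0.5437, -0.3847]] slope -0.0411 x@-.25 0.5382 x@-.335 0.5417 x@-.165 0.5347
[[ 0.6011 -0.4168  0.055 ]
 [ 0.6084 -0.4173  0.055 ]]
```

Emit:
move_arm([
  [1,0.03,0,1.0,0],
  [1,0.03,0,2.0,0],
  [1,0.03,0,2.6,0],
  [1,0.03,0,2.74,0],
  [1,0.03,0,2.78,0],
])

```text
clock: 6.42
tcp_pos: [0.4225, -0.3332, 0.0807]
orientation: [0.0, 0.707, 0.707, 0.0]
force: [0.6, -0.9, -4.3]
width: 0.0567
```

Emit:
move_arm([
  [1,0,0,0.01,0],
  [1,0,0,0.01,0],
])

```text
clock: 6.68
tcp_pos: [0.4223, -0.3337, 0.0802]
orientation: [0.001, 0.707, 0.707, 0.0]
force: [0.1, -1.5, 0.9]
width: 0.0569
```

It's on the step (the load on the wrist is gone), so I'll release and retreat.

Emit:
move_arm([
  [0.3,0,0,0,0],
  [0,0,0,0,0],
  [0,0,0,0,0],
  [0,0,0,-0.6,0],
  [0,0,0,-1.6,0],
])

```text
clock: 7.3
tcp_pos: [0.4215, -0.3331, 0.1594]
orientation: [-0.001, 0.707, 0.707, -0.0]
force: [0.7, -0.6, 0.7]
width: 0.0855
```

Emit:
move_arm([
  [0.5,0.3,0,-1.0,0],
  [1,1.2,0,-1.2,0],
  [1,2.4,0,-1.2,0],
  [1,3.6,0,-1.2,0],
  [1,4.8,0,-1.2,0],
])

```text
clock: 7.92
tcp_pos: [0.4218, -0.0917, 0.2195]
orientation: [0.0, 0.707, 0.707, 0.0]
force: [1.8, 0.6, 0.2]
width: 0.0001
```

```bash
python3 look.py side s3; python3 look.py scene c3
```

```text
[ 0.4219 -0.0838  0.2195]
s3 [297.8 243.8] 185 z 0.0922 ctr [0.4241 0.2745] [0.4231 0.2732]
s3 [201.7 249.8] 231 z 0.0933 ctr [0.5756 0.3655] [0.5772 0.3638]
s3 [254.  279.4] 291 z 0.0876 ctr [0.4624 0.3868] [0.4628 0.3884]
[ 0.4222 -0.0876  0.2196]
c3 [349.5 203.2] 69 z 0.0933 ctr [0.4257 0.2727] [0.4229 0.2719]
c3 [369.4 239.2] 97 z 0.088 ctr [0.4639 0.3867] [0.4628 0.388 ]
c3 [332.2 254.1] 103 z 0.0941 ctr [0.5753 0.3634] [0.577  0.3644]
```

View pics/s3.png

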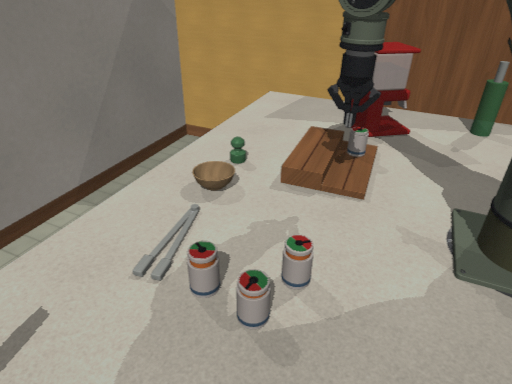

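Canister A stands on the front step at about pixel (358,140). Next is B.

Emit:
move_arm([
  [1,1.0,0,0,0],
  [1,2.2,0,0,0],
  [1,3.4,0,0,0],
  [1,4.6,0,0,0],
  [1,5.8,0.03,0,0],
])

```text
clock: 8.65
tcp_pos: [0.4234, 0.1983, 0.2194]
orientation: [0.0, 0.707, 0.707, 0.0]
force: [1.1, -0.3, 0.7]
width: -0.0003
```

Emit:
move_arm([
  [1,1.0,0,0,0],
  [1,1.52,0,0.4,0],
  [1,1.52,0,1.2,0],
  [1,1.52,0,1.7,0],
  [1,1.52,0,1.9,0],
])

```text
clock: 9.28
tcp_pos: [0.4233, 0.2721, 0.1233]
orientation: [-0.0, 0.707, 0.707, -0.001]
force: [-0.6, 0.8, 0.5]
width: 0.0002
```

Emit:
move_arm([
  [1,0,0,0.12,0],
  [1,0,0,0.22,0],
  [1,0,0,0.32,0],
  [1,0,0,0.4,0],
  [1,0,0,0.42,0],
])

```text
clock: 9.9
tcp_pos: [0.4239, 0.2726, 0.1039]
orientation: [0.0, 0.707, 0.707, 0.001]
force: [-2.5, -1.3, 26.5]
width: 0.0002
```

Emit:
move_arm([
  [1,0,0,0.01,0],
  [1,0,0,0.02,0],
  [1,0,0,0.02,0],
])

```text
clock: 10.28
tcp_pos: [0.4239, 0.2727, 0.1037]
orientation: [0.0, 0.707, 0.707, 0.001]
force: [-4.4, -4.2, 34.1]
width: -0.0003
```

Emit:
move_arm([
  [1,0,0,-0.3,0],
  [0,0,0,-1.0,0],
  [0,0,0,-1.2,0],
  [0,0,0,-1.2,0],
  [0,0,0,-1.2,0],
])

```text
clock: 10.9
tcp_pos: [0.4232, 0.2724, 0.1615]
orientation: [-0.0, 0.707, 0.707, -0.001]
force: [0.0, -0.3, -1.3]
width: 0.0722
```

```bash
python3 look.py wrist w4; python3 look.py side s4
```

```text
[0.4232 0.2724 0.1615]
w4 [316.5  48.1] 3027 z 0.0888 ctr [0.4638 0.3872] [0.4639 0.3881]
w4 [459.9  96.8] 1781 z 0.0947 ctr [0.5751 0.3654] [0.5768 0.3647]
w4 [256.6 210.9] 2391 z 0.0824 ctr [0.4256 0.273 ] [0.4249 0.2728]
[0.4232 0.2724 0.1616]
s4 [297.1 248. ] 185 z 0.0815 ctr [0.4248 0.274 ] [0.4241 0.2707]
s4 [201.9 249.9] 232 z 0.0933 ctr [0.5754 0.3655] [0.5772 0.3637]
s4 [254.1 279.6] 296 z 0.0876 ctr [0.462  0.3871] [0.4628 0.3896]
```

View pics/w4.png

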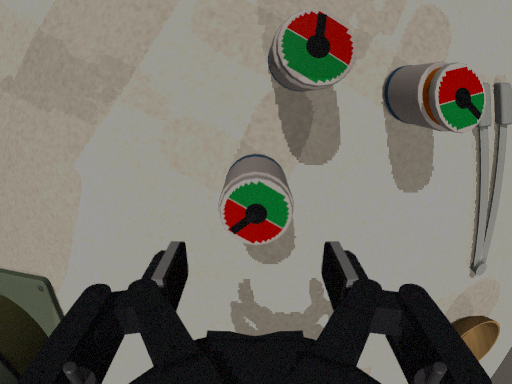

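B's lid is seated at pixel (256,211). C (316,48) is confirmed red and D (460,97) green. Grasping B.

Emit:
move_arm([
  [0,0,0,1.0,0],
  [0,0,0,1.8,0],
  [0,0,0,2.07,0],
  [0,0,0,2.07,0],
  [1,0,0,2.07,0],
])

```text
clock: 11.62
tcp_pos: [0.4239, 0.2728, 0.06]
orientation: [0.0, 0.707, 0.707, 0.001]
force: [0.1, -0.5, 0.3]
width: 0.0697
```

Emit:
move_arm([
  [1,0,0,0,0],
  [1,0,0,0,0],
  [1,0,0,-0.2,0],
  [1,0,0,-1.2,0],
  [1,0,0,-2.4,0],
])

```text
clock: 12.25
tcp_pos: [0.423, 0.2722, 0.1806]
orientation: [-0.0, 0.707, 0.707, -0.001]
force: [0.8, 1.3, -4.6]
width: 0.0569
```

Emit:
move_arm([
  [1,-0.8,0,-0.6,0],
  [1,-1.8,0,-0.8,0],
  [1,-2.8,0.1,-0.8,0],
  [1,-3.8,0.2,-0.8,0],
  [1,-4.8,0.2,-0.8,0],
])

```text
clock: 12.88
tcp_pos: [0.4334, 0.0308, 0.2196]
orientation: [0.0, 0.707, 0.707, 0.0]
force: [0.8, -0.4, -4.8]
width: 0.0567
```

Emit:
move_arm([
  [1,-1.2,0,0,0],
  [1,-2.4,0,0,0],
  [1,-3.6,-0.1,0,0],
  [1,-4.8,-0.3,0,0],
  [1,-5.65,-0.31,0,0],
])

```text
clock: 13.5
tcp_pos: [0.4166, -0.2527, 0.2196]
orientation: [0.0, 0.708, 0.706, -0.0]
force: [1.5, 0.4, -4.7]
width: 0.0567
```

Emit:
move_arm([
  [1,0,0,0.8,0],
  [1,0,0,1.8,0],
  [1,0,0,2.5,0],
  [1,0,0,2.72,0],
  [1,0,0,2.77,0],
])

```text
clock: 14.12
tcp_pos: [0.4181, -0.2501, 0.0809]
orientation: [0.0, 0.707, 0.707, -0.0]
force: [-0.7, 0.5, -4.3]
width: 0.0567
```

Emit:
move_arm([
  [1,0,0,0.015,0],
  [1,0,0,0.02,0],
])

```text
clock: 14.38
tcp_pos: [0.4183, -0.2503, 0.0803]
orientation: [0.001, 0.707, 0.707, 0.0]
force: [-0.1, -0.8, 6.4]
width: 0.0568
```

Emit:
move_arm([
  [0.3,0,0,0,0],
  [0,0,0,0,0],
  [0,0,0,0,0],
  [0,0,0,-0.6,0],
  [0,0,0,-1.6,0],
])

```text
clock: 15.0
tcp_pos: [0.4175, -0.2496, 0.1595]
orientation: [-0.001, 0.707, 0.707, -0.0]
force: [-0.4, -0.6, -0.2]
width: 0.0857
```

Emit:
move_arm([
  [0.5,0.3,0,-1.0,0],
  [1,1.2,0,-1.2,0],
  [1,2.4,0,-1.2,0],
  [1,3.6,0,-1.2,0],
  [1,4.8,0.2,-1.2,0],
])

```text
clock: 15.62
tcp_pos: [0.4276, -0.0083, 0.2195]
orientation: [0.0, 0.707, 0.707, -0.0]
force: [1.5, 0.5, 0.6]
width: 0.0001
```

Emit:
move_arm([
  [1,1.2,0.2,0,0],
  [1,2.4,0.4,0,0],
  [1,3.6,0.6,0,0],
  [1,4.0,0.6,0,0],
])

```text
clock: 16.12
tcp_pos: [0.4577, 0.1936, 0.2191]
orientation: [-0.0, 0.706, 0.708, 0.0]
force: [-0.3, -0.9, -0.2]
width: -0.0001
```

```bash
python3 look.py side s5;python3 look.py scene c5;python3 look.py wrist w5
```

```text
[0.4574 0.1946 0.219 ]
s5 [201.5 249.8] 229 z 0.0933 ctr [0.576  0.3656] [0.5772 0.3638]
s5 [254.1 279.6] 286 z 0.0876 ctr [0.462 0.387] [0.4634 0.3887]
[0.4575 0.1922 0.2191]
c5 [369.7 238.7] 87 z 0.0882 ctr [0.4623 0.3863] [0.4619 0.3865]
c5 [332.3 254.1] 106 z 0.0939 ctr [0.5749 0.3634] [0.5774 0.3648]
[0.4577 0.1904 0.2192]
w5 [386.4  15.2] 627 z 0.0947 ctr [0.5718 0.3538] [0.574  0.3568]
w5 [407.6   6.8] 195 z 0.0947 ctr [0.5939 0.3664] [0.5916 0.3637]
```

View pics/s5.png

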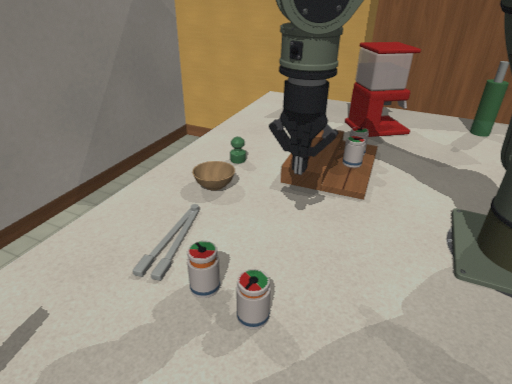

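B sits on the front step next to A. C and D haven't moved. Pressing C.

Emit:
move_arm([
  [1,1.2,0.05,0,0],
  [1,2.4,0.11,0,0],
  [1,3.6,0.11,0.3,0],
  [1,3.97,0.11,1.0,0],
  [1,3.97,0.11,1.7,0],
])

```text
clock: 16.9
tcp_pos: [0.4636, 0.3885, 0.1331]
orientation: [0.0, 0.707, 0.707, 0.0]
force: [-0.2, -0.3, -0.7]
width: 0.0001
```

Emit:
move_arm([
  [1,0,0,0.15,0],
  [1,0,0,0.3,0],
  [1,0,0,0.4,0],
  [1,0,0,0.5,0],
  [1,0,0,0.58,0],
])

```text
clock: 17.52
tcp_pos: [0.4638, 0.3886, 0.1056]
orientation: [0.0, 0.707, 0.707, 0.0]
force: [-0.4, -0.9, 4.8]
width: 0.0
```

Emit:
move_arm([
  [1,0,0,0.02,0],
  [1,0,0,0.04,0],
  [1,0,0,0.06,0],
  [1,0,0,0.06,0],
])

```text
clock: 18.02
tcp_pos: [0.4639, 0.3886, 0.1038]
orientation: [0.0, 0.707, 0.707, 0.001]
force: [-3.1, -5.2, 26.8]
width: 0.0002
```

Emit:
move_arm([
  [1,0,0,-0.3,0],
  [0,0,0,-1.0,0],
  [0,0,0,-1.2,0],
  [0,0,0,-1.2,0],
  [0,0,0,-1.2,0],
])

```text
clock: 18.65
tcp_pos: [0.4631, 0.3883, 0.1614]
orientation: [-0.0, 0.707, 0.707, -0.001]
force: [0.1, 0.6, -0.4]
width: 0.0723
```

```bash
python3 look.py wrist w6; python3 look.py side s6
```

```text
[0.4632 0.3883 0.1614]
w6 [255.2 211.4] 2379 z 0.0825 ctr [0.4644 0.3886] [0.465  0.3893]
w6 [398.1 241.8] 1655 z 0.0945 ctr [0.5758 0.3666] [0.576  0.3665]
[0.4632 0.3883 0.1615]
s6 [201.8 249.8] 227 z 0.0931 ctr [0.5757 0.3653] [0.5773 0.3636]
s6 [254.1 282.6] 285 z 0.0815 ctr [0.4618 0.3878] [0.4622 0.389 ]
```

Emit:
move_arm([
  [0,0,0,1.0,0],
  [0,0,0,1.8,0],
  [0,0,0,2.07,0],
  [0,0,0,2.07,0],
  [1,0,0,2.07,0],
])

```text
clock: 19.38
tcp_pos: [0.464, 0.3889, 0.0602]
orientation: [0.0, 0.707, 0.707, 0.001]
force: [-0.6, 0.7, -0.1]
width: 0.0701
```

Emit:
move_arm([
  [1,0,0,0,0],
  [1,0,0,0,0],
  [1,0,0,-0.2,0],
  [1,0,0,-1.2,0],
  [1,0,0,-2.4,0],
])

```text
clock: 20.0
tcp_pos: [0.4631, 0.3882, 0.1805]
orientation: [-0.0, 0.707, 0.707, -0.001]
force: [1.4, 0.6, -4.0]
width: 0.057
```

Emit:
move_arm([
  [1,-0.8,0,-0.6,0],
  [1,-1.8,0,-0.8,0],
  [1,-2.8,0,-0.8,0],
  [1,-4.0,0,-0.8,0],
  [1,-5.0,-0.1,-0.8,0],
])

```text
clock: 20.62
tcp_pos: [0.4583, 0.1362, 0.2196]
orientation: [0.0, 0.707, 0.707, 0.0]
force: [0.5, -0.8, -4.0]
width: 0.057
```

Emit:
move_arm([
  [1,-1.2,0,0,0],
  [1,-2.4,0,0,0],
  [1,-3.6,-0.1,0,0],
  [1,-4.8,-0.5,0,0],
  [1,-5.6,-0.8,0,0],
])

```text
clock: 21.25
tcp_pos: [0.4173, -0.144, 0.2195]
orientation: [0.0, 0.708, 0.706, -0.0]
force: [1.5, -0.2, -4.3]
width: 0.0564
```

```bash
python3 look.py wrist w7; python3 look.py side s7
```

```text
[ 0.4153 -0.1485  0.2195]
w7 [253.6 297.4] 5564 z 0.2415 ctr [ 0.4176 -0.1416] [ 0.418  -0.1414]
[ 0.4167 -0.1457  0.2195]
s7 [201.7 249.8] 224 z 0.0933 ctr [0.5757 0.3655] [0.5772 0.3638]
```

View pics/s7.png

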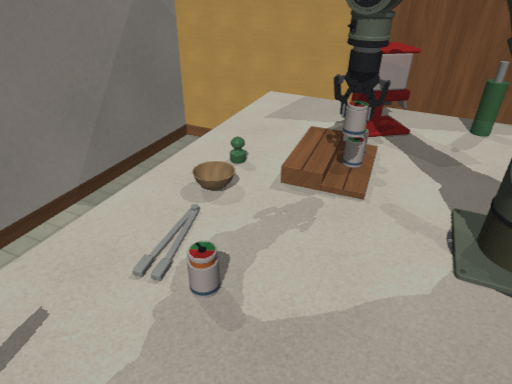

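Emit:
move_arm([
  [1,-0.47,-0.08,0,0],
  [1,-0.47,-0.08,0.8,0],
  [1,-0.47,-0.08,1.8,0],
  [1,-0.47,-0.08,2.5,0],
  [1,-0.47,-0.08,2.7,0],
])

```text
clock: 21.98
tcp_pos: [0.4143, -0.1645, 0.0829]
orientation: [-0.001, 0.707, 0.707, -0.0]
force: [-0.7, 0.2, -2.8]
width: 0.0571
```

Emit:
move_arm([
  [1,0,0,0.05,0],
  [1,0,0,0.07,0],
  [1,0,0,0.08,0],
  [1,0,0,0.09,0],
])

```text
clock: 22.48
tcp_pos: [0.4148, -0.1652, 0.0803]
orientation: [0.001, 0.707, 0.707, 0.0]
force: [-1.8, 0.9, 28.4]
width: 0.0566
```

Emit:
move_arm([
  [0.3,0,0,-0.01,0],
  [0,0,0,-0.01,0],
  [0,0,0,-0.01,0],
  [0,0,0,-0.6,0],
  [0,0,0,-1.6,0],
])

```text
clock: 23.1
tcp_pos: [0.4139, -0.1647, 0.1595]
orientation: [-0.001, 0.707, 0.707, -0.001]
force: [0.6, -0.0, -0.7]
width: 0.0854
```

Emit:
move_arm([
  [0.5,0.3,0,-1.0,0],
  [1,1.2,0.2,-1.2,0],
  [1,2.4,0.4,-1.2,0],
  [1,3.6,0.7,-1.2,0],
  [1,4.8,1.0,-1.2,0],
])

```text
clock: 23.72
tcp_pos: [0.4647, 0.077, 0.2194]
orientation: [0.0, 0.707, 0.707, 0.0]
force: [1.2, 0.4, -0.0]
width: 0.0001
```

Emit:
move_arm([
  [1,1.0,0.4,0,0],
  [1,2.0,0.9,0,0],
  [1,3.0,1.5,0,0],
  [1,3.4,1.8,0,0],
  [1,3.4,1.8,0,0],
])

```text
clock: 24.35
tcp_pos: [0.5545, 0.2464, 0.2185]
orientation: [-0.0, 0.707, 0.708, -0.0]
force: [-0.0, -0.5, 0.1]
width: -0.0001
```

```bash
python3 look.py wrist w8; python3 look.py side s8;  python3 look.py scene c8
```

```text
[0.5542 0.2451 0.2188]
w8 [281.3  52.3] 1985 z 0.0945 ctr [0.5767 0.3651] [0.5774 0.3648]
[0.5542 0.2445 0.2191]
s8 [351.7 149.8] 40 z 0.1014 ctr [ 0.4132 -0.167 ] [ 0.4134 -0.1581]
s8 [201.8 249.9] 235 z 0.0932 ctr [0.5755 0.3657] [0.5773 0.3637]
[0.5542 0.2442 0.2193]
c8 [257.4 113.7] 43 z 0.1021 ctr [ 0.4127 -0.1672] [ 0.4135 -0.1657]
```

View pics/s8.png

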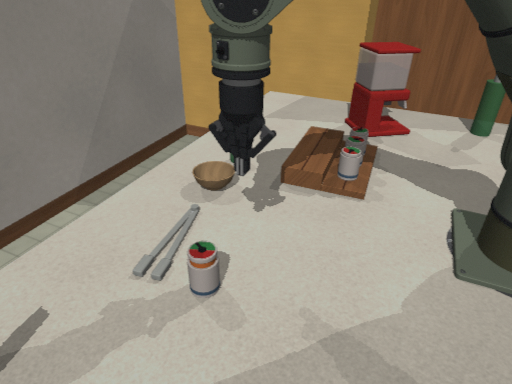

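Three are on the front step and D hasn't moved. Pressing D.

Emit:
move_arm([
  [1,1.2,0.25,0,0],
  [1,2.38,0.46,0.2,0],
  [1,2.38,0.46,0.9,0],
  [1,2.38,0.46,1.6,0],
  [1,2.38,0.46,1.9,0],
])

```text
clock: 25.12
tcp_pos: [0.5771, 0.363, 0.1229]
orientation: [-0.0, 0.707, 0.707, -0.001]
force: [0.7, 0.3, 0.7]
width: 0.0001
```

Emit:
move_arm([
  [1,0,0,0.12,0],
  [1,0,0,0.22,0],
  [1,0,0,0.32,0],
  [1,0,0,0.38,0],
  [1,0,0,0.4,0],
])

```text
clock: 25.75
tcp_pos: [0.5779, 0.364, 0.1047]
orientation: [0.0, 0.707, 0.707, 0.0]
force: [0.9, -0.5, 4.9]
width: -0.0001
```

Emit:
move_arm([
  [1,0,0,0.01,0],
  [1,0,0,0.02,0],
  [1,0,0,0.03,0],
  [1,0,0,0.04,0],
])

```text
clock: 26.25
tcp_pos: [0.578, 0.3641, 0.1039]
orientation: [0.0, 0.707, 0.707, 0.001]
force: [-3.8, -5.4, 28.2]
width: 0.0001
```

Emit:
move_arm([
  [1,0,0,-0.3,0],
  [0,0,0,-1.0,0],
  [0,0,0,-1.2,0],
  [0,0,0,-1.2,0],
  [0,0,0,-1.2,0],
])

```text
clock: 26.88
tcp_pos: [0.5771, 0.3639, 0.1612]
orientation: [-0.0, 0.707, 0.707, -0.001]
force: [-0.4, -0.4, -0.4]
width: 0.0723
```

```bash
python3 look.py wrist w9; python3 look.py side s9
```

```text
[0.5771 0.3638 0.1613]
w9 [253.3 208.5] 2409 z 0.0825 ctr [0.5769 0.3665] [0.5779 0.3665]
[0.5772 0.3639 0.1613]
s9 [202.4 254.8] 230 z 0.0814 ctr [0.5753 0.3652] [0.5763 0.3648]
```

View pics/w9.png

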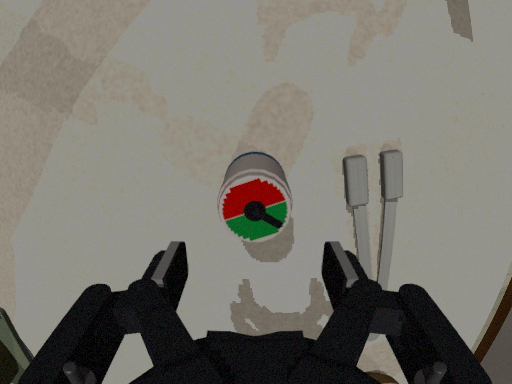

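D's lid is seated and its pointer is in green (down-right). The fingertips stay above the tong, so I'll grasp.

Emit:
move_arm([
  [0,0,0,1.0,0],
  [0,0,0,1.8,0],
  [0,0,0,2.07,0],
  [0,0,0,2.07,0],
  [1,0,0,2.07,0],
])

```text
clock: 27.6
tcp_pos: [0.5781, 0.3644, 0.0604]
orientation: [0.0, 0.707, 0.707, 0.001]
force: [-0.3, -0.3, 0.3]
width: 0.07
```

Emit:
move_arm([
  [1,0,0,0,0],
  [1,0,0,0,0],
  [1,0,0,-0.2,0],
  [1,0,0,-1.2,0],
  [1,0,0,-2.4,0],
])

```text
clock: 28.22
tcp_pos: [0.5771, 0.3637, 0.1804]
orientation: [-0.0, 0.707, 0.707, -0.001]
force: [0.4, 0.4, -3.8]
width: 0.057
```

Emit:
move_arm([
  [1,-0.6,0,-0.8,0],
  [1,-1.6,0,-1.2,0],
  [1,-2.8,-0.1,-1.2,0],
  [1,-4.0,-0.3,-1.2,0],
  [1,-5.0,-0.4,-1.2,0],
])

```text
clock: 28.85
tcp_pos: [0.5569, 0.1116, 0.2399]
orientation: [0.0, 0.707, 0.707, 0.0]
force: [1.0, -0.1, -4.2]
width: 0.0568
```

Emit:
move_arm([
  [1,-1.2,0,0,0],
  [1,-2.4,-0.1,0,0],
  [1,-3.6,-0.2,0,0],
  [1,-4.8,-0.3,0,0],
  [1,-6.0,-0.39,0,0],
])

```text
clock: 29.48
tcp_pos: [0.5375, -0.188, 0.2397]
orientation: [0.0, 0.707, 0.707, 0.0]
force: [2.2, 0.3, -4.4]
width: 0.0569
```

Emit:
move_arm([
  [1,-1.18,0,0,0],
  [1,-1.18,0,0,0],
  [1,-1.18,0,0,0],
])

```text
clock: 29.85
tcp_pos: [0.5379, -0.2447, 0.2392]
orientation: [0.0, 0.707, 0.707, 0.0]
force: [0.0, 0.2, -4.2]
width: 0.0565
```

```bash
python3 look.py wrist w10; python3 look.py side s10; python3 look.py scene c10
```

```text
[ 0.5381 -0.2441  0.2393]
w10 [120.7 106.7] 1402 z 0.1023 ctr [ 0.4165 -0.1666] [ 0.415  -0.1657]
w10 [132.9 194. ] 1236 z 0.1021 ctr [ 0.421  -0.2509] [ 0.4211 -0.2509]
w10 [144.7 264. ] 730 z 0.1021 ctr [ 0.4216 -0.33  ] [ 0.4224 -0.3307]
w10 [252.8 293.1] 5851 z 0.2611 ctr [ 0.5379 -0.2401] [ 0.5385 -0.2408]
[ 0.5382 -0.2439  0.2392]
[ 0.5382 -0.2439  0.2392]
c10 [208.8  75.9] 42 z 0.2604 ctr [ 0.5351 -0.2434] [ 0.5371 -0.2444]
```

View pics/w10.png

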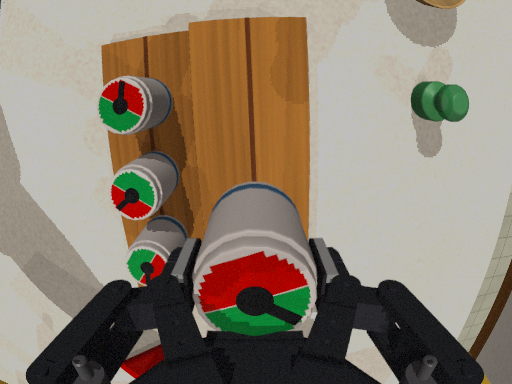

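View pics/s10.png

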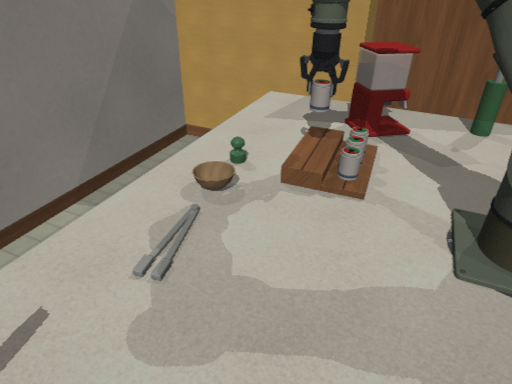

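The front row measures within about 3 mm of its line. Lowering D onto the back step.

Emit:
move_arm([
  [1,0,0,0.8,0],
  [1,0,0,1.7,0],
  [1,0,0,2.3,0],
  [1,0,0,2.43,0],
  [1,0,0,2.46,0],
])

```text
clock: 30.62
tcp_pos: [0.5384, -0.2448, 0.1166]
orientation: [0.0, 0.707, 0.707, 0.0]
force: [0.8, -0.7, -3.2]
width: 0.0568
```

Emit:
move_arm([
  [1,0,0,0.01,0],
  [1,0,0,0.02,0],
])

```text
clock: 30.88
tcp_pos: [0.5383, -0.2451, 0.1156]
orientation: [0.001, 0.707, 0.707, 0.0]
force: [0.4, -1.0, -4.1]
width: 0.0568
```

Emit:
move_arm([
  [1,0,0,0.01,0],
  [1,0,0,0.02,0],
  [1,0,0,0.02,0],
])

```text
clock: 31.25
tcp_pos: [0.5384, -0.2452, 0.1154]
orientation: [0.001, 0.707, 0.707, 0.0]
force: [-5.1, 2.0, 20.6]
width: 0.0568
```

Contact, so I'll release.

Emit:
move_arm([
  [0.3,0,0,-0.01,0],
  [0,0,0,-0.01,0],
  [0,0,0,-0.01,0],
  [0,0,0,-0.6,0],
  [0,0,0,-1.6,0],
])

```text
clock: 31.88
tcp_pos: [0.5374, -0.2448, 0.1937]
orientation: [-0.001, 0.707, 0.707, -0.001]
force: [0.6, -0.6, 1.2]
width: 0.0853
```

Emit:
move_arm([
  [0,0,0,-1.0,0],
  [0,1.0,0,-1.6,0],
  [0,2.2,0,-2,0],
  [0,3.4,0,-2,0],
  [0,4.4,0,-2,0],
])

```text
clock: 32.5
tcp_pos: [0.5378, -0.0226, 0.2941]
orientation: [0.0, 0.707, 0.707, 0.0]
force: [0.7, 0.2, 0.1]
width: 0.0853
```

Emit:
move_arm([
  [0,1.0,0,0,0],
  [0,2.2,0,0,0],
  [0,3.0,0,0,0],
  [0,3.0,0,0,0],
  [0,3.0,0,0,0],
])

```text
clock: 33.12
tcp_pos: [0.538, 0.1243, 0.2937]
orientation: [0.0, 0.707, 0.707, -0.0]
force: [0.7, 0.2, 0.3]
width: 0.0855
```

```bash
python3 look.py side s11; python3 look.py scene c11
python3 - <<'E'
import cv2
a=cv2.imread('pics/s11.png');b=cv2.imread('pics/c11.png')
cv2.imwrite('pics/s11z.png',cv2.resize(a[90:210,200:400],None,fx=4,fy=4,interpolation=cv2.INTER_CUBIC))
cv2.imwrite('pics/c11z.png',cv2.resize(b[60:210,150:350],None,fx=4,fy=4,interpolation=cv2.INTER_CUBIC))
E
```

```text
[0.5381 0.1239 0.2938]
[0.5381 0.1238 0.2938]
c11 [257.9 113.6] 47 z 0.102 ctr [ 0.4112 -0.1669] [ 0.412  -0.1677]
```

View pics/s11z.png

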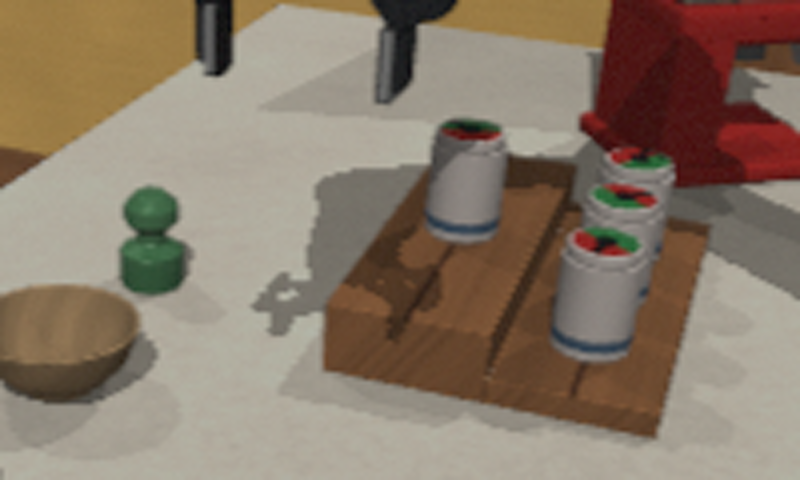

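View pics/c11.png

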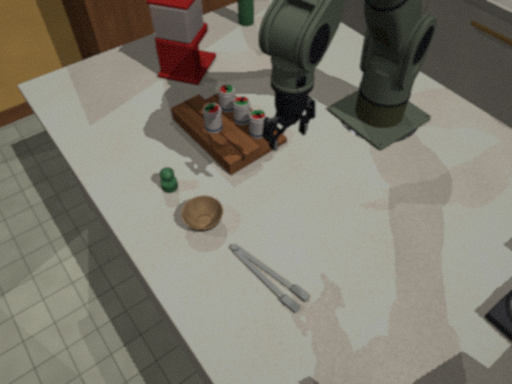

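Emit:
move_arm([
  [0,-1.0,0,0,0],
  [0,-2.0,0,0,0],
  [0,-2.0,0,0,0],
  [0,-2.0,0,0,0],
])

```text
clock: 33.72
tcp_pos: [0.538, 0.0249, 0.2939]
orientation: [-0.0, 0.707, 0.707, 0.0]
force: [0.1, 1.2, 1.1]
width: 0.0857
```

```bash
python3 look.py wrist w12; python3 look.py scene c12
python3 - <<'E'
from h import *
import h
q=load('c12')
for i,l,c,g,r,st in tops(q,amin=15):
    P=pts(q,uvs(l==i)); print(c.round(1),st[4],np.median(P,0).round(4))
print(manip.read_state()['clock'])
E
```

```text
[0.538  0.0255 0.2938]
w12 [172.7 308.4] 278 z 0.102 ctr [ 0.4249 -0.1688] [ 0.4222 -0.1658]
[0.538  0.0257 0.2938]
[258.4 113.9] 22 [ 0.4108 -0.1614  0.1029]
33.825
```

View pics/w12.png

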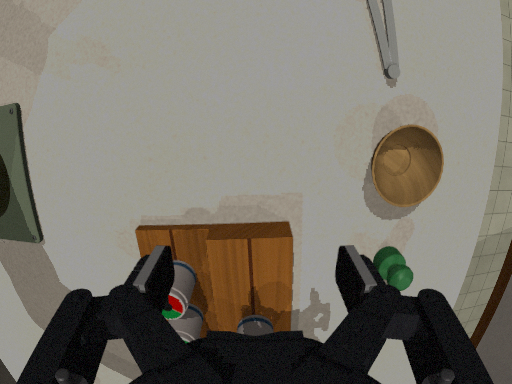

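Emit:
move_arm([
  [0,-1.2,0,0,0],
  [0,-2.4,0,0,0],
  [0,-3.6,0,0,0],
  [0,-4.8,-0.5,0,0],
  [0,-6.0,-1,0,0],
])

```text
clock: 34.45
tcp_pos: [0.4895, -0.2714, 0.2937]
orientation: [-0.0, 0.707, 0.708, 0.0]
force: [0.7, 0.5, 1.0]
width: 0.0853
```

Emit:
move_arm([
  [0,-1.0,0,0,0],
  [0,-2.0,0,0,0],
  [0,-2.0,0,0,0],
  [0,-2.0,0,0,0],
])

```text
clock: 34.95
tcp_pos: [0.4904, -0.3693, 0.2936]
orientation: [-0.0, 0.707, 0.708, 0.0]
force: [0.0, 0.5, -0.4]
width: 0.0852
```

```bash
python3 look.py wrist w13; python3 look.py side s13
```

```text
[ 0.4905 -0.3691  0.2938]
w13 [305.6  52.2] 1510 z 0.1377 ctr [ 0.538  -0.2445] [ 0.5393 -0.2448]
w13 [186.6  64.4] 1167 z 0.1024 ctr [ 0.4206 -0.2515] [ 0.4199 -0.2521]
w13 [191.3 140.4] 1121 z 0.1024 ctr [ 0.4237 -0.3332] [ 0.4238 -0.3341]
[ 0.4905 -0.3691  0.2939]
```

View pics/w13.png

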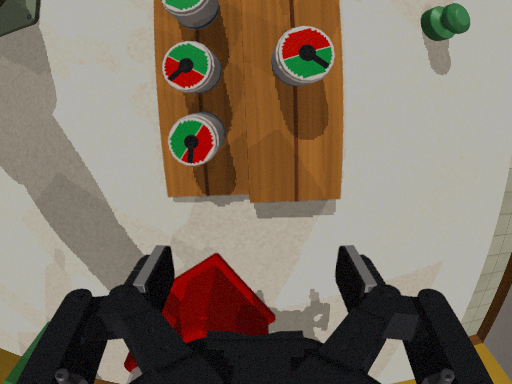

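View pics/s13.png

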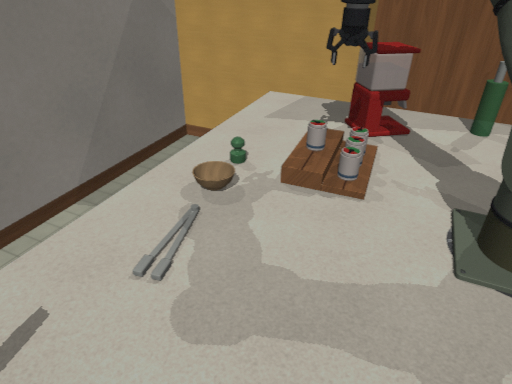

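```bash
python3 look.py scene c14; python3 -c "
from cell import manip
s=manip.read_state(); print(s['clock'],s['force']); print(manip.close_job())"
```

```text
[ 0.4905 -0.3692  0.294 ]
35.1 [-0.04312231 -0.64424831  0.03420703]
the job is handed in; nothing more can be done
None
```

All four canisters present (no fifth was visible) had their lids pressed home before lifting. The three with red pointers stand in a row on the front step, and the green one stands on the back step. I handed the job in at about 35 s; no verdict is reported.

- **Lids:** before each lift, the lid tops measured 82.5 mm above the foot. On the steps the last readings were about z .102 (front) and .138 (back), so they are still seated.
- **Rows:** in the last views, the canister centres were within about 3 mm of the inlaid lines, upright, and well inside the ends of the steps. I read "upright" from the pictures and did not measure the tilt.
- **Front canister nearest the robot's left:** the last wrist view cut it off. Earlier views put its x anywhere from .411 to .417 against a line at .414. A wrist reading of .42 came from a view where a finger hid part of it, so I set that one aside.
- **Bystanders and gripper:** the bowl, stopper and tong looked unmoved. The gripper was clear of everything at hand-in, and I saw no canister knocked out of place.
- **Pressing force:** the first lid press peaked at about 66 N on the fingertips, more than I intended. I kept the other presses to about 27–34 N.
- **Last check:** the automatic lid finder found no canisters in the final side and scene images, because the lids are too small there at that distance. The check on placement is therefore the last wrist image plus looking at the side image.

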